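# Cock the knock tester and load a case

### The job

Get the bench knock tester ready: draw its sprung blue hammer arm back by the orange post until it hooks on the hair-trigger catch, feeling for the catch and for the soft buffer just behind it, and ease it on gently, so that the arm never snaps back and the buffer is not rammed. Then, with the arm hanging on the catch by itself, set the blue case flat and fully home in the white nest in front of the hammer. Leave the other things on the bench where they are.

Things in the scene. Friction and masses are not known exactly. Their poses are not given: they have to be found in the camera images.
- tester: grey steel base plate of the knock tester, 250 (x) x 320 (y) x 10 mm, fixed; origin at the centre of its underside. The arm's pivot is at x +95, y +10 mm. The catch (brass and steel lever, red trigger blade) and rubber buffer are clamped on the robot's side, the white nest is on the +y half. Only the orange post stands higher than 67 mm above the bench
- pivot (a point): point on the upright axis of the arm's pivot, 89 mm above the bench (a measuring point in the air above the pivot, which itself ends at 66 mm)
- pull_post (a point): middle of the orange upright post on the blue arm: round, 16 mm diameter, 64 to 114 mm above the bench; this point is on its axis, 89 mm above the bench and 130 mm from the pivot's axis. The arm (20 mm wide, 52 to 64 mm above the bench) swings level; catch, buffer, hammer and nest are all below the arm's underside
- hammer_arm (a joint): angle of the blue hammer arm, rad: 0 at rest (hammer over the nest), growing as it is drawn back, counter-clockwise from above. A spring pulls it to 0 with 0.34 N m + 0.75 N m per rad (at the post 2.6 N at rest, 7 to 9 N when hooked). It hooks somewhere from 0.78 to 1.10 rad: the catch is clamped anew each day. Let go beyond that angle, it strikes the catch and may fire it
- catch (a joint): angle of the catch lever, rad: 0 closed. Over the last 0.15 rad before the hooking angle the arm's pin pushes it aside (to about 0.11), adding up to 2 to 4 N at the post, which falls away as it snaps shut behind the pin. Eased back, the arm then stops on it and its pull on the hand fades to nothing. With the arm hooked, 1 to 2 N on the red trigger blade or a jolt fires it
- buffer (a joint): compression of the rubber buffer, m: 0 untouched. The arm's pin (165 mm from the pivot) meets it 4 mm (0.025 rad) beyond the hooking angle; 2.5 N per mm there, about 3.2 N per mm felt at the post. More than 4 mm counts as rammed
- nest: white nest for the piece under test: origin at the centre of its floor, 14 mm above the bench; inside 66 (x) x 46 (y) mm with a rim 6 mm high (top 20 mm above the bench) and 5 mm thick. The drawn-back arm is on its -y side; while the arm is at rest the hammer is in the way
- case_center (a point): centre (17 mm above its underside) of the blue plastic case with a silver panel on top, 60 (x) x 40 (y) x 34 (z) mm, about 0.12 kg; its 60 mm goes along the nest's 66 mm, either way round
- grey_case_center (a point): centre of a grey case of the same size with a black panel, not to be used; left where it is
- screwdriver: red-handled screwdriver lying on the bench; left where it is
- solder_spool: metal spool, 56 mm diameter, 40 mm high, standing; origin under its centre; left where it is
- tin: aluminium tin, 48 mm diameter, 55 mm high; origin under its centre; left where it is
- cleaner: white bottle with a blue cap, 64 mm diameter, 170 mm high; origin under its centre; left where it is
- pot: white open pot, 70 mm diameter, 50 mm high; origin under its centre; left where it is

How it is judged:
By the outcome, as a careful person would: the job done as asked, in the order asked, and still so for the second after the job is handed in, with the robot touching nothing.
It also fails if it takes over 67 s, if anything falls off the work surface, if the arm or the gripper's body presses on something with over 40 N, if the wrist force passes 120 N, or if a joint passes its speed limit or range.

### The arm

A 6-joint arm with a two-finger parallel gripper is mounted at the origin on the work surface. World frame = base frame: x ahead of the robot, y to its left, z up, the work surface at z = 0. Lengths are in mm, angles in rad, forces in N, time in s.
With the tool pointing down it reaches from about 300 to 775 mm from the base axis. Payload 14.6 kg.
Tool frame: the origin (TCP) lies on the front face of the gripper's body, between the roots of the fingers; the fingertips stand 97 mm ahead of it and the grasp point (between the pads) lies 78 mm ahead of it; z points along the fingers, y is the line along which they close (so a half turn about z gives the same grasp; the last joint's range is limited). The gripper opens to 94 mm and grips with 3 to 60 N. Pads are 16 mm wide; open, the fingers measure 119 mm over their backs; the gripper's body (75 mm by 177 mm) begins 78 mm behind the grasp point.
Start: joints at [1.099, 0.3, 1.521, -0, 1.321, -0.067], TCP at [216.606, 505.541, 302.646] pointing down, gripper open.
Joint ranges: [-3.03, 3.03], [-0.79, 2.21], [0.23, 2.52], [-1.04, 4.18], [0, 3.07], [-2.55, 2.55]. Speed limits (rad/s): [2.22, 2.22, 2.57, 3.14, 3.14, 3.14].

### API

Orientations are given as [roll, pitch, yaw] about the fixed x, y, z axes, in that order (R = Rz(yaw) Ry(pitch) Rx(roll)).
In Python, from cell import * gives the robot as it stands.
- The arm moves only by the tool carry_out, never from a script. Its arguments are lists of equal length, an entry for each row: "slide": the shift along the world's x, y, z scaled (see below), a list of three; "dr": the turn, a rotation vector about the world's x, y, z scaled (see below), a list of three; "gripper": the opening in per cent of the stroke, from 0 (shut) to 100 (fully open). A call has 1 to 10 rows; each row is the pose to reach, as a shift and turn from the pose commanded when the call began, turning the shorter way round; what a row does not reach only later rows make up. The controller multiplies each number of a shift by 0.25 m and each number of a turn by 360 degrees. A row lasts 1/12 s, in which the tool goes at most 41.7 mm and 7.16 degrees, less where a joint would pass 70% of its speed; a pose out of reach is approached as far as the arm can. A call with a number of a shift or a turn outside -1 to 1 is refused whole. A call with a gripper value outside its range is refused whole. The fingers move at their own pace and stop on an object; "newtons" is the grip in N (left out, the last holds). Time passes only in rows, so rows that repeat a pose let the fingers close. It gives the time, the measured TCP pose, the force, the opening and the grip force at its end, in the units of the state.
- read_state(): the state, without advancing time (a new reading comes with each control period).
- camera(name): name is "scene" or "top" or "wrist"; returns the picture (384x512x3 uint8, red, green, blue); there is no depth.
- camera_model(name): a dict with "vfov" (degrees; the focal length in pixels is half the picture's height over the tangent of half this angle, whatever the lens; pixels are square), "cx", "cy" (the principal point, pixels), "R" (3x3) and "t" (3): a world point X has camera coordinates R X + t. Camera axes: x right, y down, z forward; pixel columns grow to the right and rows downward; lengths in mm; the calibration is good to about 2 mm. A picture is of the moment at which its call begins: read the wrist's pose just before it. camera_model takes no time and is no camera call; for the wrist camera it gives the pose at the moment of the call.
- sign_off(): hands the job in; it is judged then, once.
The state is a dict: "clock": time; "joints": joint angles; "qd": joint speeds; "effort": joint torques, N m; "eef_pos": TCP position; "eef_rot": TCP orientation; "wrist_force": force on the tool from outside, world axes, zero at the start; "moment": the same for the moment, N m; "finger_gap": finger opening in mm; "finger_force": force on a finger pad.
Only numpy, scipy, OpenCV 4.12 (cv2) and the standard library are available. Lean on these libraries where they do the work, as an engineer would, in place of code of your own. Each camera call takes 0.05 s, during which the arm holds its last target. There are 200 camera calls.

## Working session

There is one attempt and no reset: what is moved stays moved. The work goes in short steps, Python scripts to look and compute and a tool call to move; the robot and the scene stay as the last step left them, time stands still between calls to the robot, and variables do not carry over. Pictures are saved under pics/ and viewed, at most 10 in all, crops included, and the job is handed in when it is done.

Besides the shell and the picture viewer there is one more tool, called after "Emit:" as name(argument=value, ...) on one line, values as JSON. carry_out: Moves the arm, as the interface text tells. Its arguments: {"type":"object","properties":{"slide":{"type":"array","items":{"type":"array","items":{"type":"number","minimum":-1,"maximum":1}}},"dr":{"type":"array","items":{"type":"array","items":{"type":"number","minimum":-1,"maximum":1}}},"gripper":{"type":"array","items":{"type":"number"}},"newtons":{"type":"number"}},"required":["slide","dr","gripper"]}

```bash
mkdir -p pics; cat > h.py <<'E'
from cell import *
import numpy as np, cv2
def snap(n,f):
    m=camera_model(n); im=camera(n); cv2.imwrite(f'pics/{f}.png',im[:,:,::-1]); return im,m
def ray(m,u,v):
    f=192/np.tan(np.radians(m['vfov'])/2); R=np.array(m['R']);t=np.array(m['t'])
    d=R.T@np.array([(u-m['cx'])/f,(v-m['cy'])/f,1]); return -R.T@t,d/np.linalg.norm(d)
def plane(m,u,v,z):
    o,d=ray(m,u,v); return o+d*(z-o[2])/d[2]
def tri(a,b):
    (o1,d1),(o2,d2)=a,b
    A=np.array([d1,-d2]).T; s=np.linalg.lstsq(A,o2-o1,rcond=None)[0]
    p,q=o1+s[0]*d1,o2+s[1]*d2; return (p+q)/2,np.linalg.norm(p-q)
def proj(m,X):
    f=192/np.tan(np.radians(m['vfov'])/2); c=np.array(m['R'])@np.array(X)+np.array(m['t']); return c[0]/c[2]*f+m['cx'],c[1]/c[2]*f+m['cy']
E
python3 - <<'E'
from h import *
np.set_printoptions(precision=3,suppress=True)
s=read_state();print(s)
ims=[]
for n in ['scene','top','wrist']:
    im,m=snap(n,n+'0'); print(n,m); ims.append(im)
cv2.imwrite('pics/st.png',np.hstack([ims[0],ims[1]])[:,:,::-1])
E
```

```text
{'clock': 0.0, 'joints': array([ 1.099,  0.3  ,  1.522, -0.   ,  1.321, -0.067]), 'qd': array([ 0.   , -0.001,  0.   , -0.001, -0.001,  0.001]), 'effort': array([  0.   , -53.181, -35.273,   0.071,   0.024,  -0.   ]), 'eef_pos': array([216.526, 505.411, 302.076]), 'eef_rot': array([-3.14 , -0.   ,  2.737]), 'wrist_force': array([-0.192,  0.907,  0.619]), 'moment': array([ 0.018, -0.007,  0.019]), 'finger_force': 0.0, 'finger_gap': 93.99808498571804}
scene {'vfov': 43.60173034120907, 'cx': 252.43983106182267, 'cy': 193.44512413170992, 'R': array([[-0.888,  0.46 ,  0.019],
       [ 0.34 ,  0.683, -0.647],
       [-0.311, -0.567, -0.763]]), 't': array([ 529.393, -118.475, 1740.9  ])}
top {'vfov': 44.294706331895746, 'cx': 251.57905759097451, 'cy': 192.96914122048042, 'R': array([[-0.095, -0.995,  0.003],
       [-0.973,  0.092, -0.21 ],
       [ 0.209, -0.023, -0.978]]), 't': array([  -2.605,  569.099, 1527.407])}
wrist {'vfov': 59.083380351786516, 'cx': 250.91211835167277, 'cy': 191.2004517977331, 'R': array([[ 0.394,  0.919, -0.001],
       [ 0.894, -0.383,  0.233],
       [ 0.214, -0.093, -0.972]]), 't': array([-548.932,  -24.693,  391.093])}
```

View pics/scene0.png

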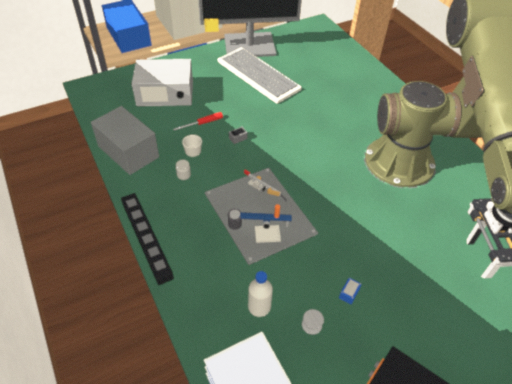

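View pics/top0.png

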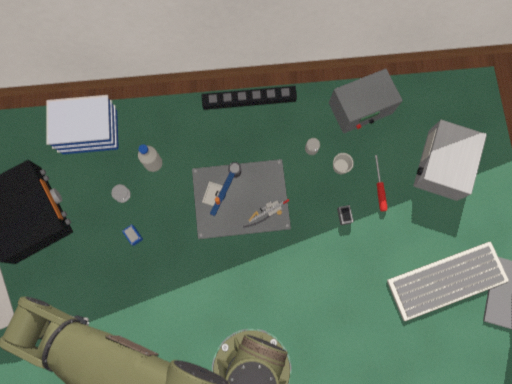

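Scene: tester plate centre at top (240,198), orange post (217,199), pivot (236,169), nest (212,193), blue case (132,235); grey case (346,215). Now I'll measure across the two views.

```bash
python3 - <<'E'
from h import *
np.set_printoptions(precision=1,suppress=True)
S,mS=cv2.imread('pics/scene0.png'),camera_model('scene');T,mT=cv2.imread('pics/top0.png'),camera_model('top')
def blobs(im,lo,hi,box,mn=5):
    h=cv2.cvtColor(im,cv2.COLOR_BGR2HSV);k=cv2.inRange(h,lo,hi);M=np.zeros_like(k);x0,y0,x1,y1=box;M[y0:y1,x0:x1]=k[y0:y1,x0:x1]
    n,l,s,c=cv2.connectedComponentsWithStats(M);return M,[(c[i],s[i]) for i in range(1,n) if s[i][4]>=mn]
ob=((3,140,140),(18,255,255))
for nm,im,b in(('S',S,(260,195,300,225)),('T',T,(200,185,235,215))): print(nm,'post',blobs(im,*ob,b)[1])
bl=((100,90,60),(125,255,255))
for nm,im,b in(('S',S,(335,270,365,305)),('T',T,(115,220,150,250))):
    print(nm,'case',blobs(im,*bl,b)[1])
for nm,im,b in(('S',S,(225,205,300,230)),('T',T,(200,160,245,220))):
    M,r=blobs(im,*bl,b);print(nm,'arm',r,cv2.minAreaRect(cv2.findNonZero(M)))
p=blobs(S,*ob,(260,195,300,225))[1];q=blobs(T,*ob,(200,185,235,215))[1]
print(tri(ray(mS,*max(p,key=lambda a:a[1][4])[0]),ray(mT,*max(q,key=lambda a:a[1][4])[0])))
# plate corners (top)
for u,v in((193,168),(282,160),(290,229),(198,238)): print(plane(mT,u,v,10))
print('case',plane(mT,132.5,235,34),plane(mS,350.5,289,34))
E
python3 -c "
import cv2,numpy as np
a=cv2.imread('pics/top0.png')[150:250,110:300];a=cv2.resize(a,None,fx=4,fy=4,interpolation=cv2.INTER_CUBIC);cv2.imwrite('pics/topc.png',a)"
```

```text
S post [(array([276.9, 210.4]), array([275, 205,   5,  13,  56], dtype=int32))]
T post [(array([216.8, 199.8]), array([215, 198,   4,   5,  16], dtype=int32))]
S case [(array([348.1, 294. ]), array([339, 278,  22,  26, 171], dtype=int32))]
T case [(array([133.1, 235.2]), array([122, 224,  21,  22, 110], dtype=int32))]
S arm [(array([264.4, 216.4]), array([241, 213,  50,   8, 261], dtype=int32))] ((265.4872131347656, 216.7113494873047), (49.33372116088867, 6.2612385749816895), 3.4682295322418213)
T arm [(array([225.9, 185.8]), array([219, 172,  16,  30, 159], dtype=int32)), (array([214.3, 209.3]), array([210, 204,  10,  11,  58], dtype=int32))] ((222.3650360107422, 193.43458557128906), (6.053295135498047, 46.05412292480469), 25.866357803344727)
(array([547.1,  61.1,  89.2]), np.float64(2.3586136005479506))
[685.8 138.7  10. ]
[ 685.4 -175.9   10. ]
[ 439.2 -176.6   10. ]
[438.2 138.8  10. ]
case [466.  354.5  34. ] [474.  366.1  34. ]
```

View pics/topc.png

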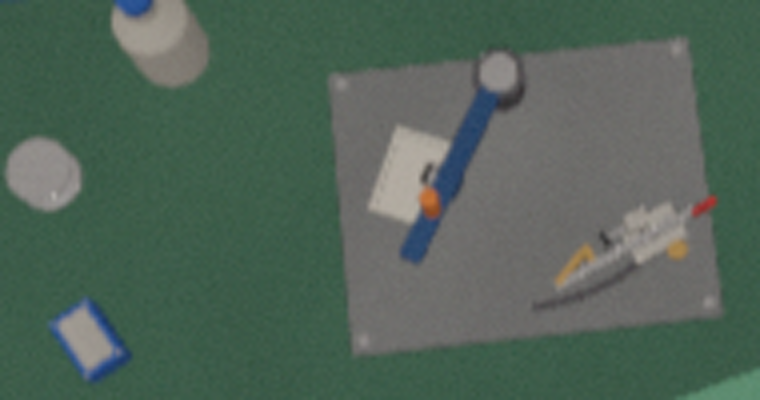

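The crop shows the post at (430,203), the pivot cap at (498,72), the nest turned somewhat under the arm, the catch with its red blade at (705,206) and the case turned at (90,340). I'll move above the post and check from near.

Emit:
carry_out(slide=[[0.66, -0.888, -0.1], [0.66, -0.888, -0.1], [0.66, -0.888, -0.1], [0.66, -0.888, -0.1], [0.66, -0.888, -0.1], [0.66, -0.888, -0.1], [0.66, -0.888, -0.1], [0.66, -0.888, -0.1]], dr=[[0, 0, -0.0258], [0, 0, -0.0258], [0, 0, -0.0258], [0, 0, -0.0258], [0, 0, -0.0258], [0, 0, -0.0258], [0, 0, -0.0258], [0, 0, -0.0258]], gripper=[43, 43, 43, 43, 43, 43, 43, 43], newtons=5)

```text
clock: 0.82
eef_pos: [383.6, 280.2, 277.1]
eef_rot: [-3.141, 0.0, 2.571]
wrist_force: [-0.8, 0.1, 0.2]
finger_gap: 44.0
finger_force: 0.0
```

Emit:
carry_out(slide=[[0.66, -0.888, -0.15], [0.66, -0.888, -0.15], [0.66, -0.888, -0.15], [0.66, -0.888, -0.15], [0.66, -0.888, -0.15], [0.66, -0.888, -0.15], [0.66, -0.888, -0.15], [0.66, -0.888, -0.15], [0.66, -0.888, -0.15]], dr=[[0, 0, 0], [0, 0, 0], [0, 0, 0], [0, 0, 0], [0, 0, 0], [0, 0, 0], [0, 0, 0], [0, 0, 0], [0, 0, 0]], gripper=[43, 43, 43, 43, 43, 43, 43, 43, 43])

```text
clock: 1.57
eef_pos: [546.8, 61.0, 239.4]
eef_rot: [-3.141, -0.001, 2.573]
wrist_force: [-0.9, 0.6, 0.2]
finger_gap: 40.3
finger_force: 0.0
```

```bash
python3 - <<'E'
from h import *
np.set_printoptions(precision=2,suppress=True)
s=read_state();print(s['clock'],s['eef_pos'],s['eef_rot'],s['wrist_force'],s['finger_gap'],s['joints'])
im,m=snap('wrist','w1')
h=cv2.cvtColor(im[:,:,::-1].copy(),cv2.COLOR_BGR2HSV);k=cv2.inRange(h,(3,140,120),(18,255,255));n,l,st,c=cv2.connectedComponentsWithStats(k)
i=1+np.argmax(st[1:,4]);print(st[i],c[i])
mT,mS=camera_model('top'),camera_model('scene')
print('pivot',plane(mT,110+498/4,150+72/4,66),plane(mS,235,215,66))
for hh in(66,10):print(proj(m,[657,-9,hh]))
E
```

```text
1.5667 [546.82  61.01 239.42] [-3.14 -0.    2.57] [-0.92  0.57  0.2 ] 40.32657143284484 [ 0.04  0.36  1.59  0.    1.19 -0.96]
[240 192  25  40 763] [251.78 212.19]
pivot [656.82  -6.95  66.  ] [660.85   4.42  66.  ]
(np.float64(252.16932245863288), np.float64(343.1139449987922))
(np.float64(251.99021652985044), np.float64(306.90282957703863))
```

View pics/w1.png

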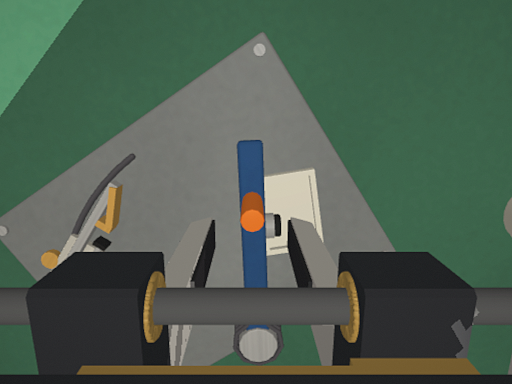

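The view has the post top at (252,220), centred between the fingers, and the pivot cap at (258,345); catch and buffer are on the left.

```bash
python3 - <<'E'
from h import *
np.set_printoptions(precision=2,suppress=True)
m=camera_model('wrist');mT=camera_model('top')
P=plane(m,252,220,114);Q=plane(m,258.5,344,66);A=plane(m,250,142,64)
print(P,Q,A)
print(tri(ray(m,258.5,344),ray(mT,110+498/4,168)))
d=P-Q;print(np.hypot(*d[:2]),np.degrees(np.arctan2(d[1],d[0])))
d=A-Q;print(np.hypot(*d[:2]),np.degrees(np.arctan2(d[1],d[0])))
for z in(14,20):print([plane(m,u,v,z)[:2] for u,v in((313,169),(324,247))])
E
```

```text
[548.12  60.84 114.  ] [660.76  -3.87  66.  ] [508.83  84.21  64.  ]
(array([658.61,  -5.28,  66.18]), np.float64(4.866175815018168))
129.9024056869649 150.1199898578765
175.61236550523412 149.89476218106748
[array([564.76, 117.42]), array([637.37,  87.81])]
[array([563.3 , 117.03]), array([634.49,  88.  ])]
```

Emit:
carry_out(slide=[[0.0056, -0.002, -0.14], [0.0056, -0.002, -0.22], [0.0056, -0.002, -0.284], [0.0056, -0.002, -0.284], [0.0056, -0.002, -0.284], [0.0056, -0.002, -0.284], [0.0056, -0.002, -0.284], [0.0056, -0.002, -0.284]], dr=[[0, 0, 0.0058], [0, 0, 0.0058], [0, 0, 0.0058], [0, 0, 0.0058], [0, 0, 0.0058], [0, 0, 0.0058], [0, 0, 0.0058], [0, 0, 0.0058]], gripper=[43, 43, 43, 43, 23.4, 23.4, 23.4, 23.4])

```text
clock: 2.28
eef_pos: [548.3, 61.3, 170.3]
eef_rot: [3.141, 0.002, 2.611]
wrist_force: [-0.2, 0.3, 0.3]
finger_gap: 22.7
finger_force: 0.0
```

```bash
cat > tab.py <<'E'
import numpy as np,sys
a=[float(x) for x in sys.argv[1:]];f=np.radians(149.5)
p=lambda t:np.array([np.cos(f+t),np.sin(f+t)])*130/250
for t in a[1:]: print(t,np.round(p(t)-p(a[0]),4),round((t-a[0])/2/np.pi,4))
E
python3 tab.py 0 .03 .06 .09 .12 .16 .20 .24 .28 .32 .35; python3 tab.py .35 .38 .41 .44 .47 .5 .52 .54 .56 .58 .6
```

```text
0.03 [-0.0077 -0.0136] 0.0048
0.06 [-0.015  -0.0273] 0.0095
0.09 [-0.0219 -0.0413] 0.0143
0.12 [-0.0284 -0.0555] 0.0191
0.16 [-0.0363 -0.0748] 0.0255
0.2 [-0.0435 -0.0943] 0.0318
0.24 [-0.0499 -0.1141] 0.0382
0.28 [-0.0555 -0.1341] 0.0446
0.32 [-0.0603 -0.1543] 0.0509
0.35 [-0.0633 -0.1696] 0.0557
0.38 [-0.0026 -0.0154] 0.0048
0.41 [-0.0047 -0.0308] 0.0095
0.44 [-0.0064 -0.0463] 0.0143
0.47 [-0.0076 -0.0619] 0.0191
0.5 [-0.0083 -0.0775] 0.0239
0.52 [-0.0086 -0.0879] 0.0271
0.54 [-0.0086 -0.0983] 0.0302
0.56 [-0.0084 -0.1087] 0.0334
0.58 [-0.008  -0.1191] 0.0366
0.6 [-0.0074 -0.1294] 0.0398
```

Emit:
carry_out(slide=[[-0.0077, -0.0136, 0], [-0.015, -0.0273, 0], [-0.0219, -0.0413, 0], [-0.0284, -0.0555, 0], [-0.0363, -0.0748, 0], [-0.0435, -0.0943, 0], [-0.0499, -0.1141, 0], [-0.0555, -0.1341, 0], [-0.0603, -0.1543, 0], [-0.0633, -0.1696, 0]], dr=[[0, 0, 0.0048], [0, 0, 0.0095], [0, 0, 0.0143], [0, 0, 0.0191], [0, 0, 0.0255], [0, 0, 0.0318], [0, 0, 0.0382], [0, 0, 0.0446], [0, 0, 0.0509], [0, 0, 0.0557]], gripper=[23.4, 23.4, 23.4, 23.4, 23.4, 23.4, 23.4, 23.4, 23.4, 23.4])

```text
clock: 3.12
eef_pos: [532.4, 18.8, 170.0]
eef_rot: [3.141, 0.001, 2.963]
wrist_force: [0.9, 4.5, 0.9]
finger_gap: 22.2
finger_force: 2.2
```

```bash
cat > f.py <<'E'
from h import *
np.set_printoptions(precision=2,suppress=True)
s=read_state();print(s['clock'],s['eef_pos'],s['eef_rot'],s['wrist_force'],s['finger_gap'],s['finger_force'],s['joints'])
d=s['eef_pos'][:2]-np.array([660,-5]);r=np.hypot(*d);d/=r
print('r',r,'theta',np.arctan2(d[1],d[0])%(2*np.pi)-np.radians(149.5),'Frad',s['wrist_force'][:2]@d,'Ftan',s['wrist_force'][:2]@np.array([-d[1],d[0]]))
E
python3 f.py
```

```text
3.1167 [532.4   18.76 170.02] [3.14 0.   2.96] [0.93 4.53 0.94] 22.19976835624601 2.2298596054315567 [-0.03  0.41  1.7   0.    1.03 -1.43]
r 129.79225452293568 theta 0.34822236016685926 Frad -0.08624032259446293 Ftan -4.6263847440267085
```

Emit:
carry_out(slide=[[-0.0026, -0.0154, 0], [-0.0047, -0.0308, 0], [-0.0064, -0.0463, 0], [-0.0076, -0.0619, 0], [-0.0083, -0.0775, 0], [-0.0086, -0.0879, 0], [-0.0086, -0.0983, 0], [-0.0084, -0.1087, 0], [-0.008, -0.1191, 0], [-0.0074, -0.1294, 0]], dr=[[0, 0, 0.0048], [0, 0, 0.0095], [0, 0, 0.0143], [0, 0, 0.0191], [0, 0, 0.0239], [0, 0, 0.0271], [0, 0, 0.0302], [0, 0, 0.0334], [0, 0, 0.0366], [0, 0, 0.0398]], gripper=[23.4, 23.4, 23.4, 23.4, 23.4, 23.4, 23.4, 23.4, 23.4, 23.4])

```text
clock: 3.95
eef_pos: [530.5, -13.2, 170.0]
eef_rot: [3.141, 0.001, -3.071]
wrist_force: [-0.1, 5.5, 1.8]
finger_gap: 21.8
finger_force: 2.9
```

```bash
python3 f.py; python3 tab.py .6 .61 .62 .63 .64 .65 .66 .67 .68 .69 .70; python3 tab.py .7 .71 .72 .73 .74 .75 .76 .77 .78 .79 .80
```

```text
3.95 [530.52 -13.24 170.  ] [ 3.14  0.   -3.07] [-0.13  5.55  1.85] 21.801358564703317 2.935476154088974 [-0.09  0.41  1.71  0.    1.02 -1.74]
r 129.73817621214806 theta 0.5958714746903611 Frad -0.22521203778809573 Ftan -5.5423712836207
0.61 [ 0.0004 -0.0052] 0.0016
0.62 [ 0.0008 -0.0104] 0.0032
0.63 [ 0.0013 -0.0155] 0.0048
0.64 [ 0.0018 -0.0207] 0.0064
0.65 [ 0.0024 -0.0259] 0.008
0.66 [ 0.003 -0.031] 0.0095
0.67 [ 0.0037 -0.0362] 0.0111
0.68 [ 0.0045 -0.0413] 0.0127
0.69 [ 0.0053 -0.0465] 0.0143
0.7 [ 0.0061 -0.0516] 0.0159
0.71 [ 0.0009 -0.0051] 0.0016
0.72 [ 0.0018 -0.0102] 0.0032
0.73 [ 0.0028 -0.0153] 0.0048
0.74 [ 0.0039 -0.0204] 0.0064
0.75 [ 0.005  -0.0255] 0.008
0.76 [ 0.0061 -0.0306] 0.0095
0.77 [ 0.0073 -0.0356] 0.0111
0.78 [ 0.0086 -0.0407] 0.0127
0.79 [ 0.0099 -0.0457] 0.0143
0.8 [ 0.0112 -0.0508] 0.0159
```

Emit:
carry_out(slide=[[0.0008, -0.0104, 0], [0.0018, -0.0207, 0], [0.003, -0.031, 0], [0.0045, -0.0413, 0], [0.0061, -0.0516, 0], [0.0061, -0.0516, 0]], dr=[[0, 0, 0.0032], [0, 0, 0.0064], [0, 0, 0.0095], [0, 0, 0.0127], [0, 0, 0.0159], [0, 0, 0.0159]], gripper=[23.4, 23.4, 23.4, 23.4, 23.4, 23.4])

```text
clock: 4.45
eef_pos: [532.0, -26.3, 170.0]
eef_rot: [3.141, 0.001, -2.971]
wrist_force: [-1.0, 6.3, 3.1]
finger_gap: 21.9
finger_force: 3.2
```

Emit:
carry_out(slide=[[0.0009, -0.0051, 0], [0.0018, -0.0102, 0], [0.0028, -0.0153, 0], [0.0028, -0.0153, 0]], dr=[[0, 0, 0.0016], [0, 0, 0.0032], [0, 0, 0.0048], [0, 0, 0.0048]], gripper=[23.4, 23.4, 23.4, 23.4])

```text
clock: 4.78
eef_pos: [532.7, -29.9, 170.0]
eef_rot: [3.141, 0.001, -2.941]
wrist_force: [-1.3, 5.6, 3.0]
finger_gap: 22.0
finger_force: 3.3
```

Emit:
carry_out(slide=[[0.001, -0.0051, 0], [0.0022, -0.0102, 0], [0.0033, -0.0153, 0], [0.0033, -0.0153, 0]], dr=[[0, 0, 0.0016], [0, 0, 0.0032], [0, 0, 0.0047], [0, 0, 0.0047]], gripper=[23.4, 23.4, 23.4, 23.4])

```text
clock: 5.12
eef_pos: [533.5, -33.7, 170.0]
eef_rot: [3.141, 0.001, -2.912]
wrist_force: [-1.6, 6.2, 2.9]
finger_gap: 21.9
finger_force: 3.4
```

```bash
python3 f.py; for a in .76 .78 .80 .82 .84 .86 .88 .90; do python3 - $a <<'E'
import sys,os
a=float(sys.argv[1]);os.system(f'python3 tab.py {a} {a+.01:.3f} {a+.02:.3f}')
E
done
```

```text
5.1167 [533.49 -33.72 170.01] [ 3.14  0.   -2.91] [-1.64  6.24  2.87] 21.895211548554645 3.406747877597809 [-0.13  0.41  1.7   0.    1.03 -1.93]
r 129.72529660646182 theta 0.7555527996398741 Frad 0.2213521510697851 Ftan -6.453305061526461
0.77 [ 0.0012 -0.0051] 0.0016
0.78 [ 0.0024 -0.0101] 0.0032
0.79 [ 0.0013 -0.005 ] 0.0016
0.8 [ 0.0027 -0.0101] 0.0032
0.81 [ 0.0014 -0.005 ] 0.0016
0.82 [ 0.0029 -0.01  ] 0.0032
0.83 [ 0.0015 -0.005 ] 0.0016
0.84 [ 0.0031 -0.0099] 0.0032
0.85 [ 0.0016 -0.0049] 0.0016
0.86 [ 0.0032 -0.0099] 0.0032
0.87 [ 0.0017 -0.0049] 0.0016
0.88 [ 0.0034 -0.0098] 0.0032
0.89 [ 0.0018 -0.0049] 0.0016
0.9 [ 0.0036 -0.0097] 0.0032
0.91 [ 0.0019 -0.0048] 0.0016
0.92 [ 0.0038 -0.0097] 0.0032
```

Emit:
carry_out(slide=[[0.0012, -0.0051, 0], [0.0024, -0.0101, 0], [0.0024, -0.0101, 0]], dr=[[0, 0, 0.0016], [0, 0, 0.0032], [0, 0, 0.0032]], gripper=[23.4, 23.4, 23.4])

```text
clock: 5.37
eef_pos: [534.1, -36.2, 170.0]
eef_rot: [3.141, 0.001, -2.892]
wrist_force: [-1.2, 6.3, 3.5]
finger_gap: 22.0
finger_force: 3.5
```

Emit:
carry_out(slide=[[0.0013, -0.005, 0], [0.0027, -0.0101, 0], [0.0027, -0.0101, 0]], dr=[[0, 0, 0.0016], [0, 0, 0.0032], [0, 0, 0.0032]], gripper=[23.4, 23.4, 23.4])

```text
clock: 5.62
eef_pos: [534.7, -38.7, 170.0]
eef_rot: [3.141, 0.001, -2.872]
wrist_force: [-2.5, 5.9, 3.7]
finger_gap: 22.3
finger_force: 3.5
```

Emit:
carry_out(slide=[[0.0014, -0.005, 0], [0.0029, -0.01, 0], [0.0029, -0.01, 0]], dr=[[0, 0, 0.0016], [0, 0, 0.0032], [0, 0, 0.0032]], gripper=[23.4, 23.4, 23.4])

```text
clock: 5.87
eef_pos: [535.4, -41.2, 170.0]
eef_rot: [3.141, 0.001, -2.851]
wrist_force: [-2.4, 6.6, 3.2]
finger_gap: 22.1
finger_force: 3.6
```

```bash
python3 f.py
```

```text
5.8667 [535.41 -41.23 169.99] [ 3.14  0.   -2.85] [-2.39  6.57  3.16] 22.071703144183456 3.587307929992676 [-0.15  0.42  1.69  0.    1.03 -2.01]
r 129.74513897883412 theta 0.8152965035794626 Frad 0.45941409921815624 Ftan -6.977410957230877
```

Emit:
carry_out(slide=[[0.0015, -0.005, 0], [0.0031, -0.0099, 0], [0.0031, -0.0099, 0]], dr=[[0, 0, 0.0016], [0, 0, 0.0032], [0, 0, 0.0032]], gripper=[23.4, 23.4, 23.4])

```text
clock: 6.12
eef_pos: [536.2, -43.4, 169.9]
eef_rot: [3.14, 0.001, -2.831]
wrist_force: [-2.8, 9.9, 3.1]
finger_gap: 25.3
finger_force: 5.0
```

Emit:
carry_out(slide=[[0.0016, -0.0049, 0], [0.0032, -0.0099, 0], [0.0032, -0.0099, 0]], dr=[[0, 0, 0.0016], [0, 0, 0.0032], [0, 0, 0.0032]], gripper=[23.4, 23.4, 23.4])

```text
clock: 6.37
eef_pos: [537.2, -45.8, 170.0]
eef_rot: [3.14, 0.002, -2.811]
wrist_force: [-0.5, 10.5, 2.3]
finger_gap: 30.1
finger_force: 5.0
```

```bash
python3 f.py
```

```text
6.3667 [537.2  -45.78 170.01] [ 3.14  0.   -2.81] [-0.46 10.46  2.3 ] 30.053928540436505 5.000712722539902 [-0.15  0.42  1.69  0.    1.03 -2.06]
r 129.39263518658893 theta 0.8529767745032704 Frad -2.8562343115538993 Ftan -10.073059804100817
```

The catch ramp was met, and the 5 N grip is yielding. I'll hold the fingers where they are with more force and go on.

Emit:
carry_out(slide=[[0, 0, 0], [0.0009, -0.0025, 0], [0.0017, -0.0049, 0], [0.0017, -0.0049, 0]], dr=[[0, 0, 0], [0, 0, 0.0008], [0, 0, 0.0016], [0, 0, 0.0016]], gripper=[32, 32, 32, 32], newtons=50)

```text
clock: 6.7
eef_pos: [537.6, -46.9, 169.9]
eef_rot: [3.14, 0.002, -2.801]
wrist_force: [-0.6, 10.8, 2.8]
finger_gap: 30.1
finger_force: 5.0
```

```bash
python3 f.py;for a in .87 .885 .90 .915 .93 .945 .96 .975 .99; do python3 - $a <<'E'
import sys,os
a=float(sys.argv[1]);os.system(f'python3 tab.py {a} {a+.0075:.4f} {a+.015:.3f}')
E
done
```

```text
6.7 [537.57 -46.88 169.91] [ 3.14  0.   -2.8 ] [-0.62 10.81  2.77] 30.095950889655242 5.035941302776337 [-0.16  0.42  1.68  0.    1.03 -2.07]
r 129.39645836873348 theta 0.8618793123983997 Frad -2.9105349131530334 Ftan -10.425980162796789
0.8775 [ 0.0013 -0.0037] 0.0012
0.885 [ 0.0026 -0.0073] 0.0024
0.8925 [ 0.0014 -0.0037] 0.0012
0.9 [ 0.0027 -0.0073] 0.0024
0.9075 [ 0.0014 -0.0036] 0.0012
0.915 [ 0.0029 -0.0073] 0.0024
0.9225 [ 0.0015 -0.0036] 0.0012
0.93 [ 0.003  -0.0072] 0.0024
0.9375 [ 0.0015 -0.0036] 0.0012
0.945 [ 0.0031 -0.0072] 0.0024
0.9525 [ 0.0016 -0.0036] 0.0012
0.96 [ 0.0032 -0.0071] 0.0024
0.9675 [ 0.0016 -0.0035] 0.0012
0.975 [ 0.0033 -0.0071] 0.0024
0.9825 [ 0.0017 -0.0035] 0.0012
0.99 [ 0.0034 -0.007 ] 0.0024
0.9975 [ 0.0017 -0.0035] 0.0012
1.005 [ 0.0035 -0.007 ] 0.0024
```

```bash
python3 - <<'E'
from h import *
a,_=snap('wrist','w2')
E
```

```text
(no output)
```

View pics/w2.png

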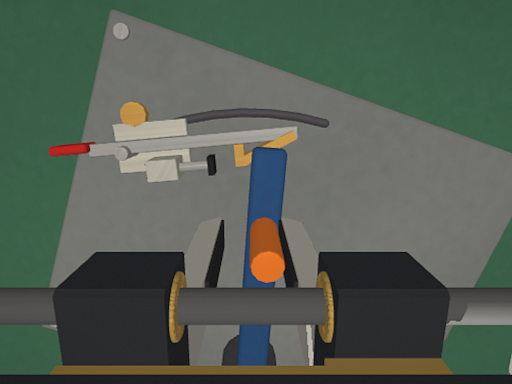

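The arm tip (270,150) is just entering the brass wedge, with the hook about (238,150) and the buffer (211,164). The post rests on the trailing finger. I'll go on.

Emit:
carry_out(slide=[[0.0013, -0.0037, 0], [0.0026, -0.0073, 0], [0.0026, -0.0073, 0]], dr=[[0, 0, 0.0012], [0, 0, 0.0024], [0, 0, 0.0024]], gripper=[32, 32, 32])

```text
clock: 7.0
eef_pos: [538.2, -48.6, 169.9]
eef_rot: [3.14, 0.001, -2.786]
wrist_force: [-1.2, 10.8, 2.2]
finger_gap: 30.3
finger_force: 5.2
```

Emit:
carry_out(slide=[[0.0014, -0.0037, 0], [0.0027, -0.0073, 0], [0.0027, -0.0073, 0]], dr=[[0, 0, 0.0012], [0, 0, 0.0024], [0, 0, 0.0024]], gripper=[32, 32, 32])

```text
clock: 7.25
eef_pos: [538.8, -50.4, 169.9]
eef_rot: [3.14, 0.001, -2.771]
wrist_force: [-0.9, 12.0, 2.6]
finger_gap: 30.3
finger_force: 5.5
```

Emit:
carry_out(slide=[[0.0014, -0.0036, 0], [0.0029, -0.0073, 0], [0.0029, -0.0073, 0]], dr=[[0, 0, 0.0012], [0, 0, 0.0024], [0, 0, 0.0024]], gripper=[32, 32, 32])

```text
clock: 7.5
eef_pos: [539.5, -52.2, 169.9]
eef_rot: [3.14, 0.001, -2.756]
wrist_force: [-0.7, 11.1, 3.1]
finger_gap: 30.3
finger_force: 5.8
```

```bash
python3 f.py
```

```text
7.5 [539.51 -52.16 169.89] [ 3.14  0.   -2.76] [-0.72 11.13  3.15] 30.277085074860437 5.8188338577747345 [-0.16  0.43  1.68  0.    1.04 -2.12]
r 129.38765797461915 theta 0.905424605382557 Frad -3.3832016260428843 Ftan -10.625298806137343
```

Emit:
carry_out(slide=[[0.0015, -0.0036, 0], [0.003, -0.0072, 0], [0.003, -0.0072, 0]], dr=[[0, 0, 0.0012], [0, 0, 0.0024], [0, 0, 0.0024]], gripper=[32, 32, 32])

```text
clock: 7.75
eef_pos: [540.2, -53.9, 169.9]
eef_rot: [3.139, 0.001, -2.741]
wrist_force: [-2.9, 13.2, 2.4]
finger_gap: 30.0
finger_force: 6.2
```

Emit:
carry_out(slide=[[0.0015, -0.0036, 0], [0.0031, -0.0072, 0], [0.0031, -0.0072, 0]], dr=[[0, 0, 0.0012], [0, 0, 0.0024], [0, 0, 0.0024]], gripper=[32, 32, 32])

```text
clock: 8.0
eef_pos: [541.0, -55.8, 169.9]
eef_rot: [3.14, 0.001, -2.726]
wrist_force: [-2.1, 11.2, 2.7]
finger_gap: 30.1
finger_force: 5.5
```

Emit:
carry_out(slide=[[0.0008, -0.0018, 0], [0.0016, -0.0036, 0], [0.0016, -0.0036, 0]], dr=[[0, 0, 0.0006], [0, 0, 0.0012], [0, 0, 0.0012]], gripper=[32, 32, 32])

```text
clock: 8.25
eef_pos: [541.4, -56.8, 169.9]
eef_rot: [3.14, 0.001, -2.718]
wrist_force: [-0.4, 10.8, 2.8]
finger_gap: 30.1
finger_force: 5.0
```

```bash
python3 f.py
```

```text
8.25 [541.43 -56.82 169.91] [ 3.14  0.   -2.72] [-0.43 10.84  2.83] 30.07705907673211 5.030399411916733 [-0.17  0.43  1.67  0.    1.04 -2.17]
r 129.4021343019286 theta 0.9443772450351626 Frad -3.9470249741576984 Ftan -10.102371432492994
```

Emit:
carry_out(slide=[[0.0008, -0.0018, 0], [0.0016, -0.0036, 0], [0.0016, -0.0036, 0]], dr=[[0, 0, 0.0006], [0, 0, 0.0012], [0, 0, 0.0012]], gripper=[32, 32, 32])

```text
clock: 8.5
eef_pos: [541.8, -57.7, 169.9]
eef_rot: [3.14, 0.001, -2.711]
wrist_force: [-1.9, 9.9, 2.2]
finger_gap: 29.9
finger_force: 5.0
```

Emit:
carry_out(slide=[[0.0008, -0.0018, 0], [0.0016, -0.0035, 0], [0.0016, -0.0035, 0]], dr=[[0, 0, 0.0006], [0, 0, 0.0012], [0, 0, 0.0012]], gripper=[32, 32, 32])

```text
clock: 8.75
eef_pos: [542.2, -58.6, 169.9]
eef_rot: [3.14, 0.001, -2.703]
wrist_force: [-1.7, 10.6, 2.8]
finger_gap: 29.8
finger_force: 5.1
```

```bash
python3 f.py
```

```text
8.75 [542.21 -58.61 169.91] [ 3.14  0.   -2.7 ] [-1.71 10.64  2.81] 29.84510655912034 5.051017105579376 [-0.18  0.44  1.67  0.    1.04 -2.19]
r 129.41658639781562 theta 0.9594433915148008 Frad -2.849210492311462 Ftan -10.395487510113844
```

```bash
python3 - <<'E'
from h import *
a,_=snap('wrist','w3')
b=cv2.imread('pics/w3.png')[90:290,40:340];cv2.imwrite('pics/w3c.png',cv2.resize(b,None,fx=2.6,fy=2.6,interpolation=cv2.INTER_CUBIC))
E
```

```text
(no output)
```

View pics/w3c.png

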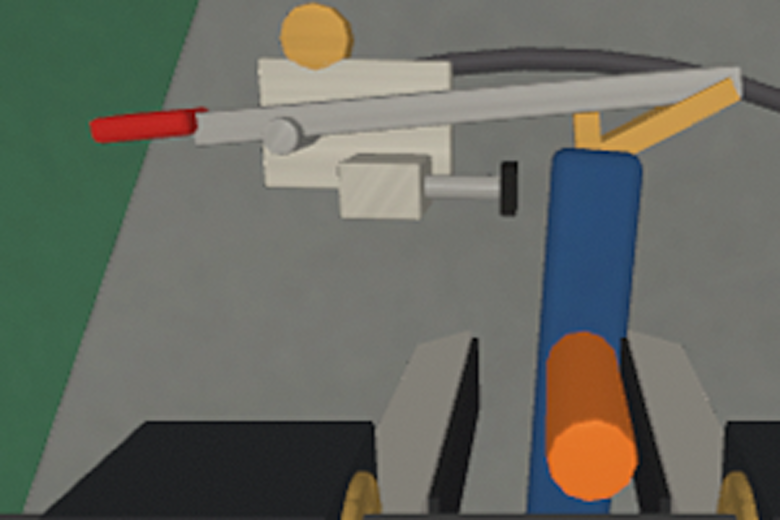

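The lever is open by about 0.12 rad against its block, with the pin on the wedge's tip just short of hooking; the buffer face (510,188) is still clear. Small steps on.

Emit:
carry_out(slide=[[0.0008, -0.0018, 0], [0.0016, -0.0035, 0], [0.0016, -0.0035, 0]], dr=[[0, 0, 0.0006], [0, 0, 0.0012], [0, 0, 0.0012]], gripper=[32, 32, 32])

```text
clock: 9.05
eef_pos: [542.6, -59.5, 169.9]
eef_rot: [3.14, 0.001, -2.696]
wrist_force: [-0.7, 9.9, 3.1]
finger_gap: 30.4
finger_force: 5.1
```

Emit:
carry_out(slide=[[0.0008, -0.0018, 0], [0.0016, -0.0035, 0], [0.0016, -0.0035, 0]], dr=[[0, 0, 0.0006], [0, 0, 0.0012], [0, 0, 0.0012]], gripper=[32, 32, 32])

```text
clock: 9.3
eef_pos: [543.0, -60.4, 169.9]
eef_rot: [3.14, 0.001, -2.688]
wrist_force: [-2.0, 9.8, 3.5]
finger_gap: 30.1
finger_force: 4.8
```

```bash
python3 f.py
```

```text
9.3 [543.04 -60.39 169.91] [ 3.14  0.   -2.69] [-1.97  9.82  3.48] 30.117892862458778 4.846613556146622 [-0.18  0.44  1.66  0.    1.04 -2.2 ]
r 129.41611212814954 theta 0.9745866391370703 Frad -2.4217700541060982 Ftan -9.720985858648795
```

Emit:
carry_out(slide=[[0.0008, -0.0018, 0], [0.0017, -0.0035, 0], [0.0017, -0.0035, 0]], dr=[[0, 0, 0.0006], [0, 0, 0.0012], [0, 0, 0.0012]], gripper=[32, 32, 32])

```text
clock: 9.55
eef_pos: [543.5, -61.4, 169.9]
eef_rot: [3.14, 0.001, -2.681]
wrist_force: [-0.3, 8.6, 2.5]
finger_gap: 30.3
finger_force: 4.2
```

Emit:
carry_out(slide=[[0.0008, -0.0018, 0], [0.0017, -0.0035, 0], [0.0017, -0.0035, 0]], dr=[[0, 0, 0.0006], [0, 0, 0.0012], [0, 0, 0.0012]], gripper=[32, 32, 32])

```text
clock: 9.8
eef_pos: [543.9, -62.4, 169.9]
eef_rot: [3.141, 0.001, -2.673]
wrist_force: [-1.7, 7.3, 2.1]
finger_gap: 30.2
finger_force: 3.5
```

```bash
python3 f.py
```

```text
9.8 [543.95 -62.4  169.92] [ 3.14  0.   -2.67] [-1.72  7.26  2.14] 30.245193938314582 3.540865033864975 [-0.18  0.44  1.66  0.    1.04 -2.22]
r 129.46742062025166 theta 0.991620838030614 Frad -1.6818870355704998 Ftan -7.271243235066718
```

Emit:
carry_out(slide=[[0.0009, -0.0017, 0], [0.0017, -0.0035, 0], [0.0017, -0.0035, 0]], dr=[[0, 0, 0.0006], [0, 0, 0.0012], [0, 0, 0.0012]], gripper=[32, 32, 32])

```text
clock: 10.05
eef_pos: [544.4, -63.4, 169.9]
eef_rot: [3.141, 0.001, -2.666]
wrist_force: [-0.4, 6.8, 2.1]
finger_gap: 29.7
finger_force: 3.0
```

```bash
python3 f.py
```

```text
10.05 [544.4  -63.39 169.91] [ 3.14  0.   -2.67] [-0.37  6.78  2.14] 29.676407727684236 2.9513635486364365 [-0.18  0.44  1.66  0.    1.04 -2.23]
r 129.51277860452524 theta 1.0000671618070376 Frad -2.7249806686065763 Ftan -6.214086105945939
```

Emit:
carry_out(slide=[[0.0009, -0.0017, 0], [0.0017, -0.0034, 0], [0.0017, -0.0034, 0]], dr=[[0, 0, 0.0006], [0, 0, 0.0012], [0, 0, 0.0012]], gripper=[32, 32, 32])

```text
clock: 10.3
eef_pos: [544.9, -64.4, 169.9]
eef_rot: [3.141, 0.001, -2.658]
wrist_force: [-0.1, 4.7, 1.5]
finger_gap: 30.0
finger_force: 2.0
```

```bash
python3 f.py; python3 - <<'E'
from h import *
a,_=snap('wrist','w4')
b=cv2.imread('pics/w4.png')[90:290,40:340];cv2.imwrite('pics/w4c.png',cv2.resize(b,None,fx=2.6,fy=2.6,interpolation=cv2.INTER_CUBIC))
E
```

```text
10.3 [544.91 -64.44 169.93] [ 3.14  0.   -2.66] [-0.1   4.73  1.48] 30.006400865267146 2.012985572218895 [-0.18  0.44  1.66  0.    1.04 -2.24]
r 129.52877472968794 theta 1.0090699877627927 Frad -2.0796924431588613 Ftan -4.248230524988825
```

View pics/w4c.png

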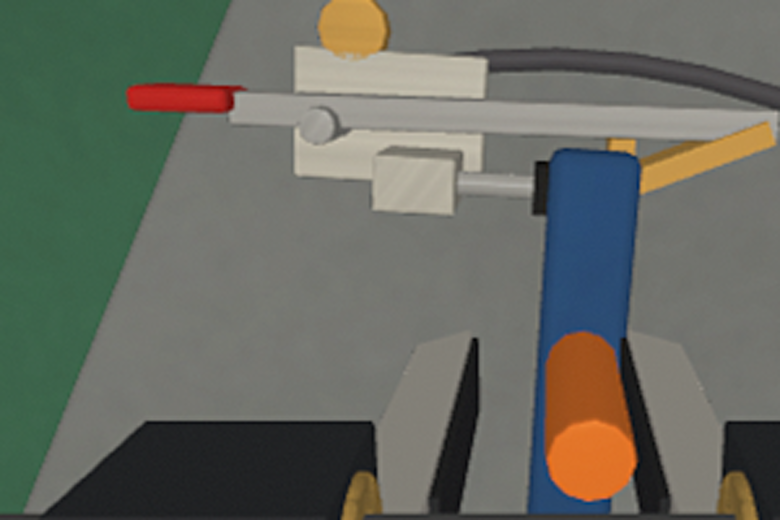

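The lever is back in line with its block (closed, tip near (775,125)), and the arm is close to the buffer at (540,188). I'll go a bit further to feel the force return.

Emit:
carry_out(slide=[[0.0006, -0.0012, 0], [0.0012, -0.0023, 0], [0.0012, -0.0023, 0]], dr=[[0, 0, 0.0004], [0, 0, 0.0008], [0, 0, 0.0008]], gripper=[32, 32, 32])

```text
clock: 10.6
eef_pos: [545.1, -65.0, 169.8]
eef_rot: [3.141, 0.001, -2.653]
wrist_force: [-0.3, 7.2, 4.6]
finger_gap: 30.4
finger_force: 3.9
```

```bash
python3 f.py
```

```text
10.6 [545.1  -65.   169.78] [ 3.14  0.   -2.65] [-0.3   7.21  4.59] 30.402964886500012 3.8520795106887817 [-0.19  0.44  1.66  0.    1.04 -2.25]
r 129.623352007016 theta 1.0135997851911394 Frad -3.0753117002607433 Ftan -6.526830991818952
```

Emit:
carry_out(slide=[[0.0006, -0.0012, 0], [0.0012, -0.0023, 0], [0.0012, -0.0023, 0]], dr=[[0, 0, 0.0004], [0, 0, 0.0008], [0, 0, 0.0008]], gripper=[32, 32, 32])

```text
clock: 10.85
eef_pos: [545.4, -65.6, 169.8]
eef_rot: [3.141, 0.001, -2.648]
wrist_force: [-1.7, 8.1, 5.2]
finger_gap: 30.2
finger_force: 3.9
```

```bash
python3 f.py
```

```text
10.85 [545.4  -65.58 169.8 ] [ 3.14  0.   -2.65] [-1.71  8.08  5.24] 30.162159413762005 3.8804103434085846 [-0.19  0.44  1.66  0.    1.04 -2.25]
r 129.62397036039937 theta 1.0186100985161919 Frad -2.266802160461805 Ftan -7.946545074603424
```

Steady spring level, so the pin is past the catch with the buffer still free. Easing back.

Emit:
carry_out(slide=[[-0.0006, 0.0012, 0], [-0.0012, 0.0023, 0], [-0.0018, 0.0035, 0], [-0.0018, 0.0035, 0]], dr=[[0, 0, -0.0004], [0, 0, -0.0008], [0, 0, -0.0012], [0, 0, -0.0012]], gripper=[32, 32, 32, 32])

```text
clock: 11.18
eef_pos: [544.9, -64.9, 169.7]
eef_rot: [3.141, 0.001, -2.656]
wrist_force: [-0.8, 6.6, 2.8]
finger_gap: 30.2
finger_force: 2.9
```

Emit:
carry_out(slide=[[-0.0003, 0.0006, 0], [-0.0006, 0.0012, 0], [-0.0009, 0.0017, 0], [-0.0009, 0.0017, 0]], dr=[[0, 0, -0.0002], [0, 0, -0.0004], [0, 0, -0.0006], [0, 0, -0.0006]], gripper=[32, 32, 32, 32])

```text
clock: 11.52
eef_pos: [544.6, -64.9, 169.2]
eef_rot: [-3.141, -0.0, -2.66]
wrist_force: [-0.9, 3.3, 2.6]
finger_gap: 29.9
finger_force: 1.3
```

Emit:
carry_out(slide=[[-0.0003, 0.0006, 0], [-0.0006, 0.0012, 0], [-0.0009, 0.0017, 0], [-0.0009, 0.0017, 0]], dr=[[0, 0, -0.0002], [0, 0, -0.0004], [0, 0, -0.0006], [0, 0, -0.0006]], gripper=[32, 32, 32, 32])

```text
clock: 11.85
eef_pos: [544.3, -64.6, 169.0]
eef_rot: [-3.141, -0.0, -2.664]
wrist_force: [-0.9, -0.8, -0.3]
finger_gap: 30.0
finger_force: 0.0
```

```bash
python3 f.py
```

```text
11.85 [544.31 -64.56 169.02] [-3.14 -0.   -2.66] [-0.92 -0.79 -0.32] 29.951761935880874 0.0 [-0.18  0.44  1.66 -0.    1.04 -2.23]
r 130.1228119704101 theta 1.0077744189654805 Frad 1.1821798424909749 Ftan 0.284685686096225
```

The pull faded to zero: hooked. Back the finger off and rise.

Emit:
carry_out(slide=[[-0.0025, 0.005, 0], [-0.006, 0.012, 0], [-0.0105, 0.0205, 0], [-0.0105, 0.0205, 0], [-0.0105, 0.0205, 0.03], [-0.0105, 0.0205, 0.09], [-0.0105, 0.0205, 0.2], [-0.0105, 0.0205, 0.32], [-0.0105, 0.0205, 0.4], [-0.0105, 0.0205, 0.4]], dr=[[0, 0, 0], [0, 0, 0], [0, 0, 0], [0, 0, 0], [0, 0, 0], [0, 0, 0], [0, 0, 0], [0, 0, 0], [0, 0, 0], [0, 0, 0]], gripper=[32, 32, 32, 32, 32, 32, 32, 32, 32, 32])

```text
clock: 12.68
eef_pos: [542.7, -59.4, 274.2]
eef_rot: [-3.137, 0.006, -2.664]
wrist_force: [0.1, 0.2, 0.7]
finger_gap: 29.9
finger_force: 0.0
```

```bash
python3 f.py; python3 - <<'E'
from h import *
w,mw=snap('wrist','w5');t,mT=snap('top','top1');s,mS=snap('scene','scene1')
def big(a,f=4): return cv2.resize(a,None,fx=f,fy=f,interpolation=cv2.INTER_CUBIC)
# top crop: nest; scene crop: case
A=big(t[150:250,100:200]);B=big(t[150:250,190:290]);cv2.imwrite('pics/t1c.png',np.hstack([A,B])[:,:,::-1])
C=big(w,1)
h=cv2.cvtColor(t[:,:,::-1].copy(),cv2.COLOR_BGR2HSV);k=cv2.inRange(h,(3,140,140),(18,255,255));ys,xs=np.nonzero(k[150:250,190:290]);print(xs.mean()+190,ys.mean()+150)
E
```

```text
12.6833 [542.69 -59.42 274.21] [-3.14  0.01 -2.66] [0.1  0.23 0.7 ] 29.858860034795278 0.0 [-0.18  0.31  1.57 -0.    1.25 -2.22]
r 129.32408826555363 theta 0.9666857352860876 Frad -0.1866131676884479 Ftan -0.1670824375188797
287.5 199.5
```

View pics/t1c.png

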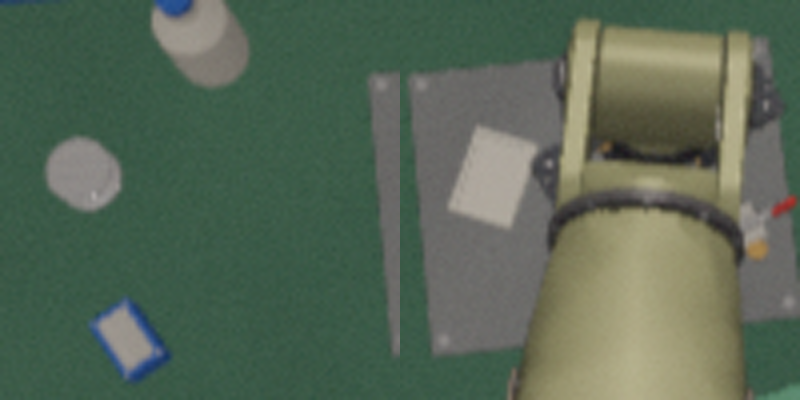

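The nest is clear of the hammer (arm hangs on the catch): outer corners at crop (480,127),(537,143),(512,230),(448,210); the case spans (92,322),(128,298),(168,353),(133,382).

```bash
python3 - <<'E'
from h import *
np.set_printoptions(precision=1,suppress=True)
mT,mS=camera_model('top'),camera_model('scene')
N=np.array([plane(mT,190+(x-400)/4,150+y/4,20) for x,y in((480,127),(537,143),(512,230),(448,210))]);print(N,N.mean(0))
for a,b in((0,1),(1,2),(2,3),(3,0)): d=N[b]-N[a];print(np.hypot(*d[:2]),np.degrees(np.arctan2(d[1],d[0])))
def rect(im,box,lo,hi):
    h=cv2.cvtColor(im,cv2.COLOR_BGR2HSV);k=cv2.inRange(h,lo,hi);M=np.zeros_like(k);x0,y0,x1,y1=box;M[y0:y1,x0:x1]=k[y0:y1,x0:x1]
    return cv2.minAreaRect(cv2.findNonZero(M))
T=cv2.imread('pics/top1.png');S=cv2.imread('pics/scene1.png')
# silver panel centre
for im,m,b in((T,mT,(122,223,146,248)),(S,mS,(338,276,364,304))):
    r=rect(im,b,(0,0,110),(180,90,255));r2=rect(im,b,(100,90,60),(125,255,255));print(r,r2)
    P=[plane(m,*p,34) for p in cv2.boxPoints(r)];P=np.array(P);print(P.mean(0),[ (np.hypot(*(P[i]-P[i-1])[:2]),np.degrees(np.arctan2(*(P[i]-P[i-1])[1::-1]))) for i in range(4)])
    globals().setdefault('R',[]).append(ray(m,*r[0]))
print(tri(*R))
E
```

```text
[[628.2  82.4  20. ]
 [609.3  34.3  20. ]
 [535.1  62.   20. ]
 [557.7 115.4  20. ]] [582.6  73.5  20. ]
51.61356708128136 -111.43635506472066
79.27912218881782 159.5530363771655
57.93618373906713 67.03156675899616
77.87468107665428 -25.068186886271743
((130.71893310546875, 234.613525390625), (15.513029098510742, 10.587091445922852), 53.97262954711914) ((132.0384521484375, 234.80767822265625), (19.137157440185547, 13.035452842712402), 56.30992889404297)
[468.  360.4  34. ] [(np.float64(53.46881378988469), np.float64(32.52513736153374)), (np.float64(34.763882239832064), np.float64(-58.06217140385196)), (np.float64(53.61902581044111), np.float64(-147.68035239495737)), (np.float64(34.57345914373819), np.float64(121.68621152183768))]
((351.1922912597656, 287.0384826660156), (11.28715991973877, 16.496618270874023), 29.744882583618164) ((349.5235900878906, 290.45758056640625), (15.540572166442871, 23.407987594604492), 29.05460548400879)
[468.4 361.6  34. ] [(np.float64(30.724019611271007), np.float64(-61.56670432277131)), (np.float64(54.97567679007819), np.float64(-149.6433500470523)), (np.float64(31.428426938438182), np.float64(117.61813714778465)), (np.float64(54.50958489400765), np.float64(29.635750829734334))]
(array([468. , 361. ,  32.3]), np.float64(0.5605945956951369))
```

Emit:
carry_out(slide=[[0.16, 0.53, 0], [0.16, 0.53, 0], [0.16, 0.53, 0], [0.16, 0.53, 0], [0.16, 0.53, 0], [0.16, 0.53, 0]], dr=[[0, 0, 0.0114], [0, 0, 0.0114], [0, 0, 0.0114], [0, 0, 0.0114], [0, 0, 0.0114], [0, 0, 0.0114]], gripper=[80, 80, 80, 80, 80, 80])

```text
clock: 13.33
eef_pos: [581.4, 73.3, 267.9]
eef_rot: [3.141, -0.002, -2.591]
wrist_force: [-0.3, 0.4, 0.1]
finger_gap: 66.6
finger_force: 0.0
```

```bash
python3 f.py; python3 - <<'E'
from h import *
w,m=snap('wrist','w6')
np.savez('w6.npz',R=m['R'],t=m['t'])
h=cv2.cvtColor(w[:,:,::-1].copy(),cv2.COLOR_BGR2HSV)
k=cv2.inRange(h,(15,5,150),(45,70,255));n,l,st,c=cv2.connectedComponentsWithStats(k)
for i in np.argsort(-st[1:,4])[:4]+1: print(st[i],c[i])
E
```

```text
13.3333 [581.43  73.35 267.86] [ 3.14 -0.   -2.59] [-0.33  0.4   0.15] 66.62028747917306 0.0 [ 0.06  0.41  1.46 -0.    1.28 -2.06]
r 110.95651104852034 theta -0.25168478064225575 Frad 0.5201511073147691 Ftan -0.052310488207234725
[ 204  142   94   88 4146] [250.75735649 185.64785335]
[ 70   7  55  23 780] [93.85       18.00897436]
[110 203  34  34 633] [127.2164297  218.48815166]
[363 325  18  41 378] [371.28835979 344.83597884]
```

View pics/w6.png

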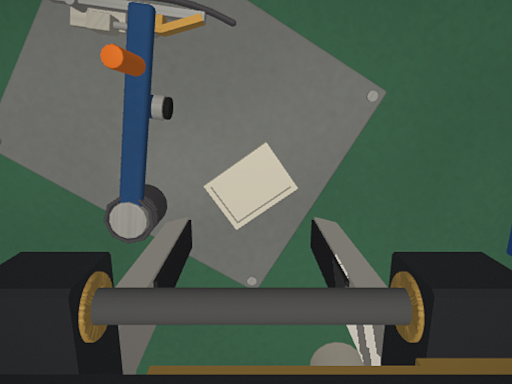

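The arm hangs on the catch (arm at (140,100)); the nest's corners are (266,142),(298,186),(237,230),(204,186). Computing the nest and moving over the case.

```bash
python3 - <<'E'
from h import *
np.set_printoptions(precision=1,suppress=True)
mT=camera_model('top');m=camera_model('wrist')
w=cv2.imread('pics/w6.png');h=cv2.cvtColor(w,cv2.COLOR_BGR2HSV);k=cv2.inRange(h,(15,5,120),(45,80,255));M=np.zeros_like(k);M[130:240,195:305]=k[130:240,195:305]
M=cv2.morphologyEx(M,cv2.MORPH_CLOSE,np.ones((7,7)));c=max(cv2.findContours(M,0,2)[0],key=cv2.contourArea)
q=cv2.approxPolyDP(c,8,True)[:,0];print(q)
P=np.array([plane(m,u,v,20) for u,v in q]);print(P[:,:2],P.mean(0))
for i in range(len(P)): d=P[i]-P[i-1];print(np.hypot(*d[:2]),np.degrees(np.arctan2(d[1],d[0])))
T=np.array([[190+(x-400)/4,150+y/4] for x,y in((480,127),(537,143),(512,230),(448,210))]).mean(0)
print(tri(ray(mT,*T),ray(m,*q.mean(0))))
E
```

```text
[[266 142]
 [203 185]
 [235 229]
 [298 188]]
[[541.5  65. ]
 [610.8  33.9]
 [634.   85.2]
 [563.6 116.8]] [587.5  75.2  20. ]
56.278388091577554 -113.10711929879675
75.91347868461841 -24.165802624943467
56.233887785505296 65.64346673348888
77.1405074006964 155.8080490735217
(array([586.8,  75.3,   9. ]), np.float64(4.473286556786086))
```

Emit:
carry_out(slide=[[-0.226, 0.576, -0.04], [-0.226, 0.576, -0.04], [-0.226, 0.576, -0.04], [-0.226, 0.576, -0.04], [-0.226, 0.576, -0.04], [-0.226, 0.576, -0.04]], dr=[[0, 0, 0], [0, 0, 0], [0, 0, 0], [0, 0, 0], [0, 0, 0], [0, 0, 0]], gripper=[80, 80, 80, 80, 80, 80])

```text
clock: 13.88
eef_pos: [524.9, 216.9, 259.0]
eef_rot: [-3.141, -0.001, -2.591]
wrist_force: [-0.4, -0.2, 0.2]
finger_gap: 75.4
finger_force: 0.0
```

Emit:
carry_out(slide=[[-0.226, 0.576, -0.04], [-0.226, 0.576, -0.04], [-0.226, 0.576, -0.04], [-0.226, 0.576, -0.04], [-0.226, 0.576, -0.04], [-0.226, 0.576, -0.04]], dr=[[0, 0, 0], [0, 0, 0], [0, 0, 0], [0, 0, 0], [0, 0, 0], [0, 0, 0]], gripper=[80, 80, 80, 80, 80, 80])

```text
clock: 14.38
eef_pos: [469.2, 360.5, 248.8]
eef_rot: [-3.141, -0.001, -2.592]
wrist_force: [0.6, 0.5, 0.4]
finger_gap: 75.4
finger_force: 0.0
```

```bash
cat > case.py <<'E'
from h import *
np.set_printoptions(precision=2,suppress=True)
s=read_state();print(s['clock'],s['eef_pos'],s['eef_rot'],s['finger_gap'])
w,m=snap('wrist','w7');mT=camera_model('top')
h=cv2.cvtColor(w[:,:,::-1].copy(),cv2.COLOR_BGR2HSV);k=cv2.inRange(h,(100,110,50),(128,255,255));k=cv2.morphologyEx(k,cv2.MORPH_OPEN,np.ones((3,3)))
n,l,st,c=cv2.connectedComponentsWithStats(k)
for i in np.argsort(-st[1:,4])[:3]+1: print(st[i],c[i])
# silver panel = hole inside largest blue blob
i=1+np.argmax(st[1:,4]);cs,hi=cv2.findContours((l==i).astype(np.uint8)*255,cv2.RETR_CCOMP,2)
ho=[a for a,b in zip(cs,hi[0]) if b[3]>=0];p=max(ho,key=cv2.contourArea)
q=cv2.boxPoints(cv2.minAreaRect(p));P=np.array([plane(m,u,v,34) for u,v in q]);print(q,P[:,:2],'centre',P.mean(0))
for i in range(4): d=P[i]-P[i-1];print(np.hypot(*d[:2]),np.degrees(np.arctan2(d[1],d[0])))
print('tri',tri(ray(m,*q.mean(0)),ray(mT,130.72,234.61)))
E
python3 case.py
```

```text
14.3833 [469.19 360.49 248.83] [-3.14 -0.   -2.59] 75.44119098384606
[229 153  43  63 688] [257.99 171.71]
[228 163   6  53 312] [230.47 189.  ]
[234 216  30   5 149] [248.4  218.01]Traceback (most recent call last):
  File "case.py", line 10, in <module>
    ho=[a for a,b in zip(cs,hi[0]) if b[3]>=0];p=max(ho,key=cv2.contourArea)
                                                 ~~~^^^^^^^^^^^^^^^^^^^^^^^^
ValueError: max() iterable argument is empty
```

```bash
python3 - <<'E'
s=open('case.py').read()
a=s.index('# silver');b=s.index('q=cv2.box')
s=s[:a]+"""k[:, :200]=0;k[:,300:]=0;k[260:]=0;k[:120]=0
hull=cv2.convexHull(cv2.findNonZero(k));F=np.zeros_like(k);cv2.fillConvexPoly(F,hull,255)
F&=cv2.inRange(h,(0,0,90),(180,85,255));F=cv2.morphologyEx(F,cv2.MORPH_OPEN,np.ones((5,5)));p=max(cv2.findContours(F,0,2)[0],key=cv2.contourArea)
print(cv2.boundingRect(hull),cv2.minAreaRect(p))
"""+s[b:]
open('case.py','w').write(s)
E
python3 case.py
```

```text
14.4333 [469.64 359.74 248.99] [-3.14 -0.   -2.59] 74.8551915194124
[230 153  43  63 689] [259.06 171.67]
[229 163   6  53 312] [231.47 189.  ]
[235 216  30   5 150] [249.5 218. ]
(229, 153, 44, 68) ((250.5, 189.0), (52.0, 31.0), 90.0)
[[235. 163.]
 [266. 163.]
 [266. 215.]
 [235. 215.]] [[458.38 335.82]
 [444.01 359.3 ]
 [484.94 384.9 ]
 [499.85 360.55]] centre [471.8  360.14  34.  ]
48.28617853456382 -149.19131734019066
27.52375944518135 121.45101235252737
48.27665794807669 32.02704379579878
28.550422865755095 -58.53107457686435
tri (array([467.27, 357.68,  47.77]), np.float64(2.974249358478618))
```

Emit:
carry_out(slide=[[0.006, 0.001, -0.15], [0.006, 0.001, -0.3], [0.006, 0.001, -0.42], [0.006, 0.001, -0.52], [0.006, 0.001, -0.568], [0.006, 0.001, -0.568], [0.006, 0.001, -0.568]], dr=[[0, 0, 0], [0, 0, 0], [0, 0, 0], [0, 0, 0], [0, 0, 0], [0, 0, 0], [0, 0, 0]], gripper=[80, 80, 80, 80, 80, 80, 80], newtons=20)

```text
clock: 15.07
eef_pos: [471.1, 360.8, 108.0]
eef_rot: [-3.142, 0.0, -2.593]
wrist_force: [0.1, -0.1, -0.7]
finger_gap: 75.5
finger_force: 0.0
```

Emit:
carry_out(slide=[[0, 0, 0], [0, 0, 0], [0, 0, 0], [0, 0, 0], [0, 0, 0], [0, 0, 0], [0, 0, 0], [0, 0, 0], [0, 0, 0], [0, 0, 0]], dr=[[0, 0, 0], [0, 0, 0], [0, 0, 0], [0, 0, 0], [0, 0, 0], [0, 0, 0], [0, 0, 0], [0, 0, 0], [0, 0, 0], [0, 0, 0]], gripper=[70, 60, 52, 46, 40, 38, 38, 38, 38, 38])

```text
clock: 15.9
eef_pos: [470.3, 361.6, 107.5]
eef_rot: [-3.142, 0.0, -2.592]
wrist_force: [-0.6, -0.9, 5.4]
finger_gap: 39.7
finger_force: 20.0
```

```bash
python3 f.py
```

```text
15.9 [470.35 361.56 107.52] [-3.14  0.   -2.59] [-0.56 -0.85  5.44] 39.71011700065562 19.997133314609528 [ 0.59  0.62  1.55 -0.    0.97 -1.53]
r 412.71312731382557 theta -0.5610104976750385 Frad -0.502753133206256 Ftan 0.8883054813444615
```

Emit:
carry_out(slide=[[0, 0, 0.03], [0, 0, 0.12], [0, 0, 0.26], [0, 0, 0.36], [0, 0, 0.36]], dr=[[0, 0, 0], [0, 0, 0], [0, 0, 0], [0, 0, 0], [0, 0, 0]], gripper=[38, 38, 38, 38, 38])

```text
clock: 16.32
eef_pos: [471.3, 362.4, 202.8]
eef_rot: [3.141, 0.008, -2.592]
wrist_force: [0.6, 0.8, -0.5]
finger_gap: 40.0
finger_force: 20.0
```

Emit:
carry_out(slide=[[0.0, -0.08, 0], [0.1, -0.25, 0], [0.2, -0.45, 0], [0.233, -0.57, 0], [0.233, -0.57, 0], [0.233, -0.57, 0], [0.233, -0.57, 0], [0.233, -0.57, 0], [0.233, -0.57, 0]], dr=[[0, 0, -0.019], [0, 0, -0.038], [0, 0, -0.057], [0, 0, -0.077], [0, 0, -0.095], [0, 0, -0.114], [0, 0, -0.133], [0, 0, -0.1547], [0, 0, -0.1547]], gripper=[38, 38, 38, 38, 38, 38, 38, 38, 38])

```text
clock: 17.07
eef_pos: [528.3, 218.8, 196.7]
eef_rot: [-3.141, -0.001, 2.713]
wrist_force: [1.3, 0.9, -0.6]
finger_gap: 39.6
finger_force: 20.0
```

Emit:
carry_out(slide=[[0.05, -0.15, 0], [0.12, -0.3, 0], [0.19, -0.45, 0], [0.233, -0.55, 0], [0.233, -0.57, 0], [0.233, -0.57, 0], [0.233, -0.57, 0]], dr=[[0, 0, 0], [0, 0, 0], [0, 0, 0], [0, 0, 0], [0, 0, 0], [0, 0, 0], [0, 0, 0]], gripper=[38, 38, 38, 38, 38, 38, 38])

```text
clock: 17.65
eef_pos: [586.4, 76.9, 196.8]
eef_rot: [-3.141, -0.001, 2.721]
wrist_force: [-0.7, -0.5, -1.6]
finger_gap: 39.6
finger_force: 20.0
```

```bash
python3 f.py; python3 - <<'E'
from h import *
np.set_printoptions(precision=2,suppress=True)
w,m=snap('wrist','w8')
s=read_state();z=s['eef_pos'][2]-107.5+34
h=cv2.cvtColor(w[:,:,::-1].copy(),cv2.COLOR_BGR2HSV)
k=cv2.inRange(h,(100,110,50),(128,255,255));k=cv2.morphologyEx(k,cv2.MORPH_OPEN,np.ones((3,3)));k[:,:170]=0;k[:,340:]=0;k[290:]=0
n,l,st,c=cv2.connectedComponentsWithStats(k)
for i in range(1,n):
  if st[i,4]>40: print(st[i],c[i])
E
```

```text
17.65 [586.36  76.95 196.81] [-3.14 -0.    2.72] [-0.69 -0.52 -1.58] 39.64116654631207 19.99604880809784 [ 0.07  0.49  1.51  0.    1.14 -1.08]
r 110.17533588993535 theta -0.3064183795831541 Frad 0.07542334057438717 Ftan 0.8571340700728142
[ 210  180   83  108 2625] [238.81 210.24]
[280 203  12  85 905] [285.47 244.95]
```

```bash
cat > pan.py <<'E'
from h import *
import sys
np.set_printoptions(precision=2,suppress=True)
s=read_state();m=camera_model('wrist');w=cv2.imread(f'pics/{sys.argv[1]}.png');z=s['eef_pos'][2]-107.5+34
h=cv2.cvtColor(w,cv2.COLOR_BGR2HSV)
k=cv2.inRange(h,(100,110,50),(128,255,255));k=cv2.morphologyEx(k,cv2.MORPH_OPEN,np.ones((3,3)));k[:,:170]=0;k[:,340:]=0;k[290:]=0
hull=cv2.convexHull(cv2.findNonZero(k));F=np.zeros_like(k);cv2.fillConvexPoly(F,hull,255)
F&=cv2.inRange(h,(0,0,90),(180,85,255));F=cv2.morphologyEx(F,cv2.MORPH_OPEN,np.ones((5,5)));p=max(cv2.findContours(F,0,2)[0],key=cv2.contourArea)
print(cv2.boundingRect(hull),cv2.boundingRect(p))
q=cv2.approxPolyDP(p,6,True)[:,0];P=np.array([plane(m,u,v,z) for u,v in q]);print(q.tolist(),P.mean(0),s['eef_pos'])
for i in range(len(P)): d=P[i]-P[i-1];print(np.hypot(*d[:2]),np.degrees(np.arctan2(d[1],d[0])))
E
python3 pan.py w8
```

```text
(210, 180, 83, 108) (222, 204, 59, 84)
[[223, 204], [223, 287], [278, 287], [280, 205]] [584.86  77.49 123.44] [586.3   77.52 196.94]
27.40724246060177 -115.09523411347399
44.00407786271424 -25.151588407980903
28.095359319577057 65.94826815714104
43.49710792829474 155.7480571543719
```

View pics/w8.png

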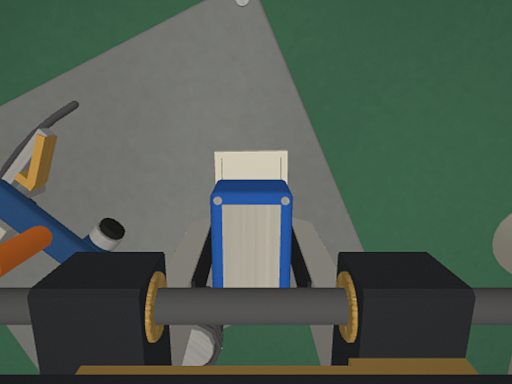

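The case is held square over the nest: its lower front edge at row 180 (u 215–289), the nest's front outer edge at row 151 (u 214–288).

```bash
python3 - <<'E'
from h import *
np.set_printoptions(precision=2,suppress=True)
m=camera_model('wrist');s=read_state();e=s['eef_pos'];zb=e[2]-107.5
w=cv2.imread('pics/w8.png').astype(int)
for u in(235,250,265): print(u,[(v,w[v,u].tolist()) for v in list(range(148,154))+list(range(178,183))+list(range(190,207,2))])
for v in(160,165): print(v,[(u,w[v,u].tolist()) for u in list(range(211,218))+list(range(284,292))])
y=s['eef_rot'][2];X=np.array([np.cos(y),np.sin(y)]);Y=np.array([np.sin(y),-np.cos(y)])
T=lambda p:np.array([(p[:2]-e[:2])@X,(p[:2]-e[:2])@Y])
print('yaw',np.degrees(y))
print('nest front',T(plane(m,251,151,20)),'L',T(plane(m,214,152,20)),'R',T(plane(m,288,152,20)))
print('case bottom front',T(plane(m,251,180.5,zb)),'top front',T(plane(m,251,193.5,zb+34)))
E
```

```text
235 [(148, [116, 121, 120]), (149, [115, 122, 121]), (150, [118, 128, 130]), (151, [142, 158, 163]), (152, [189, 210, 216]), (153, [182, 201, 208]), (178, [180, 200, 206]), (179, [152, 149, 146]), (180, [101, 43, 2]), (181, [110, 57, 24]), (182, [112, 60, 26]), (190, [115, 62, 28]), (192, [139, 74, 34]), (194, [157, 84, 38]), (196, [159, 86, 39]), (198, [163, 87, 38]), (200, [163, 87, 38]), (202, [165, 86, 36]), (204, [143, 114, 102]), (206, [153, 169, 176])]
250 [(148, [114, 119, 117]), (149, [115, 122, 122]), (150, [124, 137, 141]), (151, [153, 170, 175]), (152, [187, 208, 214]), (153, [182, 202, 208]), (178, [180, 200, 205]), (179, [152, 150, 146]), (180, [105, 45, 6]), (181, [111, 58, 23]), (182, [113, 62, 28]), (190, [115, 61, 28]), (192, [138, 74, 34]), (194, [157, 84, 39]), (196, [159, 86, 39]), (198, [163, 88, 39]), (200, [163, 87, 38]), (202, [163, 86, 36]), (204, [157, 109, 94]), (206, [156, 172, 179])]
265 [(148, [115, 119, 117]), (149, [115, 121, 122]), (150, [131, 146, 151]), (151, [165, 182, 188]), (152, [185, 205, 212]), (153, [181, 201, 207]), (178, [180, 200, 206]), 
[... 457 characters left out ...]
08]), (284, [179, 200, 207]), (285, [181, 202, 208]), (286, [186, 208, 216]), (287, [153, 169, 172]), (288, [111, 117, 117]), (289, [108, 110, 111]), (290, [111, 114, 113]), (291, [110, 114, 112])]
165 [(211, [114, 121, 119]), (212, [114, 119, 118]), (213, [111, 115, 113]), (214, [133, 142, 144]), (215, [171, 190, 197]), (216, [183, 203, 211]), (217, [180, 200, 208]), (284, [180, 200, 207]), (285, [181, 202, 209]), (286, [186, 207, 215]), (287, [154, 168, 173]), (288, [112, 118, 118]), (289, [108, 113, 113]), (290, [110, 115, 115]), (291, [111, 116, 116])]
yaw 155.93826472673638
nest front [36.73 -0.59] L [ 35.96 -29.04] R [35.97 27.86]
case bottom front [27.93 -0.6 ] top front [28.62 -0.61]
```

Emit:
carry_out(slide=[[0, 0, -0.06], [0, 0, -0.14], [0, 0, -0.2], [0, 0, -0.24], [0, 0, -0.26], [0, 0, -0.272], [0, 0, -0.28], [0, 0, -0.28]], dr=[[0, 0, 0.0022], [0, 0, 0.0022], [0, 0, 0.0022], [0, 0, 0.0022], [0, 0, 0.0022], [0, 0, 0.0022], [0, 0, 0.0022], [0, 0, 0.0022]], gripper=[38, 38, 38, 38, 38, 38, 38, 38])

```text
clock: 18.37
eef_pos: [586.8, 76.7, 127.5]
eef_rot: [3.141, 0.0, 2.733]
wrist_force: [0.3, 0.6, -2.0]
finger_gap: 39.7
finger_force: 20.0
```

Emit:
carry_out(slide=[[0, 0, -0.006], [0, 0, -0.012], [0, 0, -0.012]], dr=[[0, 0, 0], [0, 0, 0], [0, 0, 0]], gripper=[38, 38, 38])

```text
clock: 18.62
eef_pos: [586.7, 76.5, 124.2]
eef_rot: [3.142, 0.0, 2.733]
wrist_force: [-0.6, -0.2, -1.7]
finger_gap: 40.1
finger_force: 20.0
```

```bash
python3 f.py; python3 - <<'E'
from h import *
np.set_printoptions(precision=2,suppress=True)
w,m=snap('wrist','w9');s=read_state();e=s['eef_pos'];y=s['eef_rot'][2];X=np.array([np.cos(y),np.sin(y)]);Y=np.array([np.sin(y),-np.cos(y)])
T=lambda p:np.array([(p[:2]-e[:2])@X,(p[:2]-e[:2])@Y])
a=T(plane(m,251,151,20))
g=w.astype(int)
for u in(235,251,267):
  col=g[:,u];print(u,[(v,col[v].tolist()) for v in range(90,215,3)] if u==251 else '')
E
```

```text
18.6167 [586.74  76.48 124.19] [3.14 0.   2.73] [-0.58 -0.21 -1.72] 40.09416476095876 19.995969235897064 [ 0.07  0.59  1.55 -0.    1.   -1.09]
r 109.56895691813581 theta -0.30611035936671493 Frad 0.2294130542365479 Ftan 0.5743216634503817
235 
251 [(90, [115, 116, 111]), (93, [115, 116, 111]), (96, [117, 117, 112]), (99, [116, 116, 111]), (102, [116, 119, 114]), (105, [116, 118, 113]), (108, [115, 115, 111]), (111, [115, 116, 111]), (114, [115, 117, 111]), (117, [114, 116, 110]), (120, [116, 118, 112]), (123, [114, 116, 109]), (126, [114, 115, 109]), (129, [115, 116, 111]), (132, [116, 117, 112]), (135, [116, 117, 112]), (138, [115, 116, 111]), (141, [115, 116, 112]), (144, [115, 114, 111]), (147, [115, 115, 109]), (150, [115, 115, 110]), (153, [115, 116, 111]), (156, [115, 115, 112]), (159, [116, 117, 112]), (162, [122, 122, 114]), (165, [174, 168, 150]), (168, [203, 196, 177]), (171, [205, 197, 178]), (174, [204, 196, 177]), (177, [206, 200, 178]), (180, [6, 43, 104]), (183, [29, 61, 111]), (186, [30, 62, 112]), (189, [27, 60, 114]), (192, [33, 73, 136]), (195, [36, 83, 155]), (198, [38, 85, 160]), (201, [36, 85, 160]), (204, [100, 112, 141]), (207, [170, 165, 150]), (210, [170, 166, 150]), (213, [170, 165, 150])]
267
```

```bash
python3 - <<'E'
from h import *
np.set_printoptions(precision=2,suppress=True)
m=camera_model('wrist');s=read_state();e=s['eef_pos'];y=s['eef_rot'][2];X=np.array([np.cos(y),np.sin(y)]);Y=np.array([np.sin(y),-np.cos(y)])
T=lambda p:np.array([(p[:2]-e[:2])@X,(p[:2]-e[:2])@Y])
g=cv2.imread('pics/w9.png',0).astype(float)
r=g[171];ed=np.abs(np.diff(cv2.GaussianBlur(r[None],(3,1),0)[0]));L=180+np.argmax(ed[180:225]);Rr=275+np.argmax(ed[275:330]);print(L,Rr)
print('nest front',T(plane(m,251,164.5,20)),'L',T(plane(m,L+.5,171,20)),T(plane(m,Rr+.5,171,20)))
print('case',T(plane(m,251,179,e[2]-107.5)))
for u in(225,240,255,270,282): d=np.abs(np.diff(g[150:176,u]));print(u,150+np.argmax(d))
h=cv2.cvtColor(cv2.imread('pics/w9.png'),cv2.COLOR_BGR2HSV);k=cv2.inRange(h,(100,110,50),(128,255,255))[184];xs=np.nonzero(k[180:330])[0]+180;print('case',xs.min(),xs.max())
E
```

```text
201 301
nest front [37.66 -0.58] L [ 33.97 -28.37] [33.98 27.78]
case [28.74 -0.57]
225 165
240 165
255 165
270 164
282 164
case 216 285
```

Aligned within 1 mm; ease down onto the floor.

Emit:
carry_out(slide=[[-0.002, 0.001, -0.004], [-0.002, 0.001, -0.008], [-0.002, 0.001, -0.008]], dr=[[0, 0, 0], [0, 0, 0], [0, 0, 0]], gripper=[38, 38, 38])

```text
clock: 18.92
eef_pos: [586.1, 76.8, 122.0]
eef_rot: [-3.142, -0.0, 2.733]
wrist_force: [-0.4, -0.3, -1.7]
finger_gap: 39.9
finger_force: 20.0
```

Emit:
carry_out(slide=[[0, 0, -0.001], [0, 0, -0.002], [0, 0, -0.002]], dr=[[0, 0, 0], [0, 0, 0], [0, 0, 0]], gripper=[38, 38, 38])

```text
clock: 19.17
eef_pos: [586.2, 76.7, 121.6]
eef_rot: [-3.142, 0.0, 2.733]
wrist_force: [0.0, -0.2, -1.1]
finger_gap: 39.9
finger_force: 20.0
```

Emit:
carry_out(slide=[[0, 0, -0.001], [0, 0, -0.002], [0, 0, -0.002]], dr=[[0, 0, 0], [0, 0, 0], [0, 0, 0]], gripper=[38, 38, 38])

```text
clock: 19.42
eef_pos: [586.3, 76.8, 121.5]
eef_rot: [3.142, 0.0, 2.733]
wrist_force: [-3.2, 0.6, 4.2]
finger_gap: 39.9
finger_force: 20.0
```

Emit:
carry_out(slide=[[0, 0, -0.001], [0, 0, -0.002], [0, 0, -0.002]], dr=[[0, 0, 0], [0, 0, 0], [0, 0, 0]], gripper=[38, 38, 38])

```text
clock: 19.67
eef_pos: [586.3, 76.7, 121.5]
eef_rot: [3.142, 0.0, 2.733]
wrist_force: [-5.6, 0.0, 10.6]
finger_gap: 39.9
finger_force: 20.0
```

The floor was met at 121.5 (bottom 14.0 mm). Unload and release gently.

Emit:
carry_out(slide=[[0, 0, 0.002], [0, 0, 0.003], [0, 0, 0.003], [0, 0, 0.003], [0, 0, 0.003], [0, 0, 0.003], [0, 0, 0.003], [0, 0, 0.003], [0, 0, 0.003]], dr=[[0, 0, 0], [0, 0, 0], [0, 0, 0], [0, 0, 0], [0, 0, 0], [0, 0, 0], [0, 0, 0], [0, 0, 0], [0, 0, 0]], gripper=[38, 38, 42, 44, 48, 54, 60, 60, 60], newtons=5)

```text
clock: 20.42
eef_pos: [586.2, 76.7, 121.4]
eef_rot: [-3.142, -0.0, 2.733]
wrist_force: [-0.2, 0.5, 0.4]
finger_gap: 56.3
finger_force: 0.0
```

Emit:
carry_out(slide=[[0, 0, 0.02], [0, 0, 0.08], [0, 0, 0.2], [0, 0, 0.35], [0, 0, 0.5], [0, 0, 0.6], [0, 0, 0.6], [0, 0, 0.6], [0, 0, 0.6]], dr=[[0, 0, 0], [0, 0, 0], [0, 0, 0], [0, 0, 0], [0, 0, 0], [0, 0, 0], [0, 0, 0], [0, 0, 0], [0, 0, 0]], gripper=[60, 60, 60, 60, 60, 60, 60, 60, 60])

```text
clock: 21.17
eef_pos: [585.9, 76.7, 270.5]
eef_rot: [-3.141, -0.001, 2.733]
wrist_force: [-0.3, 0.2, 0.7]
finger_gap: 56.5
finger_force: 0.0
```

```bash
python3 f.py; python3 - <<'E'
from h import *
np.set_printoptions(precision=1,suppress=True)
w,m=snap('wrist','w10')
h=cv2.cvtColor(w[:,:,::-1].copy(),cv2.COLOR_BGR2HSV)
def rep(nm,lo,hi,z):
    k=cv2.inRange(h,lo,hi);n,l,st,c=cv2.connectedComponentsWithStats(k)
    for i in np.argsort(-st[1:,4])[:4]+1:
        if st[i,4]>60: r=cv2.minAreaRect(np.argwhere(l==i)[:,::-1].astype(np.float32));print(nm,st[i],c[i],r,plane(m,*r[0],z))
rep('blue',(100,110,50),(128,255,255),48);rep('orange',(3,140,120),(18,255,255),114);rep('cream',(15,5,150),(45,70,255),20)
print('post expected px',proj(m,[543,-60,114]))
E
```

```text
21.1667 [585.9   76.72 270.53] [-3.14 -0.    2.73] [-0.34  0.18  0.72] 56.47707516180239 0.0 [ 0.07  0.42  1.44  0.    1.29 -1.09]
r 110.31312468887943 theta -0.3019089717907937 Frad 0.3621631576048676 Ftan 0.12524461889901786
blue [  45  161  116  100 2843] [104.1 209.3] ((103.94720458984375, 207.66317749023438), (134.1036376953125, 27.117801666259766), 38.480194091796875) [550.7 -59.4  48. ]
blue [ 230  151   43   66 1036] [251.4 178.3] ((251.0, 183.5), (65.0, 42.0), 90.0) [584.3  76.7  48. ]
blue [187 269  13  18  68] [192.2 277. ] ((190.39999389648438, 277.1999816894531), (10.000001907348633, 16.000001907348633), 53.130104064941406) [647.4 -15.9  48. ]
orange [ 51 197  49  35 925] [ 74.9 214. ] ((76.05422973632812, 214.10302734375), (20.632570266723633, 51.884159088134766), 62.241458892822266) [541.1 -45.7 114. ]
orange [ 71 133  21  37 225] [ 83.6 151.7] ((82.21134948730469, 150.6494903564453), (14.519451141357422, 35.94325637817383), 23.96249008178711) [501.9 -17.9 114. ]
orange [ 13 182  16  17 110] [ 20.6 188.6] ((20.304880142211914, 189.25611877441406), (14.836507797241211, 14.836507797241211), 51.34019088745117) [508.5 -73.4 114. ]
cream [ 237  161   30   51 1502] [251.2 185.8] ((251.5, 186.0), (50.0, 29.0), 90.0) [592.4  73.7  20. ]
cream [ 223  143   58   75 1330] [252.8 171.7] ((251.5, 180.0), (74.0, 57.0), 90.0) [586.7  76.2  20. ]
cream [ 32 187  28  38 437] [ 46.6 207.6] ((48.23076248168945, 205.15383911132812), (16.086305618286133, 37.7196159362793), 33.6900634765625) [ 528.2 -125.3   20. ]
cream [ 18 170  32  40 417] [ 34.5 191.4] ((34.89931106567383, 191.39419555664062), (12.971220970153809, 46.101531982421875), 38.290164947509766) [ 510.3 -130.1   20. ]
post expected px (np.float64(60.728787886829565), np.float64(223.6282103384552))
```

The arm still hangs drawn back, the case sits centred and square in the nest, and its seating height was felt at the floor. Handing in.

```bash
python3 -c "
from cell import *
print(sign_off())"
```

```text
the job is handed in; nothing more can be done
None
```

The hammer arm hangs on the catch by itself, with the buffer not reached. The blue case sits centred and square in the nest, on its floor, and the job is handed in at about 21 s.

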